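Swing a profile offcut past the post into its bay

ROBOT

A 6-joint arm with a two-finger parallel gripper is mounted at the origin on a cart in front of the work surface, level with it; the furniture and walls round the work are solid. World frame = base frame: x ahead of the robot, y to its left, z up, the work surface at z = 0. Lengths are in m, angles in rad, forces in N, time in s.
With the tool pointing down it reaches from about 0.325 to 0.9 m from the base axis. Payload 3.5 kg.
Tool frame: the origin (TCP) lies at the very end of the fingers, on their centre line; the grasp point (between the pads) lies 19 mm behind it; z points along the fingers, y is the line along which they close (so a half turn about z gives the same grasp; the last joint's range is limited). The gripper opens to 85 mm and grips with 20 to 120 N. Pads are 22 mm wide; open, the fingers measure 114 mm over their backs; the gripper's body (76 mm by 85 mm) begins 54 mm behind the grasp point. The pads swing forward as they close: fully open they stand 13 mm farther back than shut.
Start: joints at [1.067, 0.276, -0.026, 1.268, 0, 1.467], TCP at [0.244, 0.575, 0.231] pointing down, gripper open.
Joint ranges: [-3.12, 3.12], [-0.85, 1.88], [-1.08, 1.24], [-1.95, 2.15], [-1.57, 1.53], [-3.14, 3.14]. Speed limits (rad/s): [2.57, 2.57, 3.14, 3.14, 3.14, 3.14].

INTERFACE

Orientations are given as a 3x3 rotation matrix whose columns are the frame's x, y, z axes.
In Python, from workcell import readout, viewer, ticket gives the robot as it stands.
- The arm moves only by the shell command python3 -m creep 'ROWS' [OPENING]. ROWS is JSON, a list of rows, each an object with "offset": the shift along the tool's x, y, z in m, a list of three; "twist": the turn, a rotation vector about the tool's x, y, z in rad, a list of three. In form: [{"offset": [x, y, z], "twist": [rx, ry, rz]}, ...]. A call has exactly 10 rows; each row is the pose to reach, as a shift and turn from the pose commanded when the call began, along the tool's axes at that moment; what a row does not reach only later rows make up. A row lasts 1/12 s, in which the tool goes at most 41.7 mm and 7.16 degrees, less where a joint would pass 70% of its speed; a pose out of reach is approached as far as the arm can. A call with a gripper value outside its range is refused whole. OPENING is the finger opening in m, from 0 to 0.0854, set as the call begins (- or left out, the last holds). The fingers move at their own pace and stop on an object; the grip force is fixed at half the most. Time passes only in rows, so rows that repeat a pose let the fingers close, or fill a call up. It gives the time, the measured TCP pose, the force, the opening and the grip force at its end, in the units of the state.
- readout.observe(): the state, without advancing time (a new reading comes with each control period).
- viewer.camera(name): name is "scene" or "top" or "wrist"; returns a dict with "img" (400x640x3 uint8, red, green, blue), "fx", "fy", "cx", "cy" (pixels), "xyz" and "attitude" of the camera in the world; the wrist camera has in their place "mount" (4x4, takes a point from camera to tool coordinates, whose origin is the TCP and whose axes are the flange's). Camera axes: x right, y down, z forward; pixel columns grow to the right and rows downward; lengths in m; the calibration is good to about 2 mm. A picture is of the moment at which its call begins: read the wrist's pose just before it. There is no depth.
- ticket.hand_in(): hands the job in; it is judged then, once.
Trained networks look in the newest picture that a camera, given by its name, has taken for a name from the list of things; names that differ only in an ending like _2 or _b are one class to them, and where a whole thing is asked for, a point or a joint stands for the part that bears it (a point fixed in the world has none). Each returns a list of dicts, best first, with "score" (0 to 1); they miss things now and then, are a little off and sometimes report something else, mostly with a low value. They report only what shows in the picture. A call takes as long as a camera call.
- viewer.trace(camera, label): "pixels" (400x640 bool, what is visible of it) and "position" ([column, row] in pixels, amid what is visible of it).
The state is a dict: "t": time; "joint_pos": joint angles; "dq": joint speeds; "tau": joint torques, N m; "tool_pos": TCP position; "orientation": TCP orientation; "ft_force": force on the tool from outside, world axes, zero at the start; "torque": the same for the moment, N m; "gripper_width": finger opening in m; "finger_force": force on a finger pad.
Only numpy, scipy, OpenCV 4.12 (cv2) and the standard library are available. Lean on these libraries where they do the work, as an engineer would, in place of code of your own. Each camera call takes 0.05 s, during which the arm holds its last target. There are 200 camera calls.

TASK

The slotted aluminium profile belongs in the blue three-sided bay, but a steel post partly blocks the mouth, so it will not go straight in. Using only pushes of the fingertips, swing the red-capped end in behind the post while the yellow-capped end is still outside, then push the yellow end along and in, until the whole length lies flush against the bay's back fence. Never lift or roll the profile, leave the other things on the bench where they are, and finish with the hand clear.

Things in the scene. Friction and masses are not known exactly. Their poses are not given: they have to be found in the camera images.
- profile: straight slotted aluminium profile, 20 mm square section, 210 mm long, about 150 g, lying flat and loose on the bench; origin at the centre of its underside; y axis along its length towards the yellow-capped end, x axis across it (towards the bay's back fence at the start, roughly), z up
- red_end (a point): centre of the red end face of the profile (its -y end, the end nearer the post at the start), 10 mm above the underside
- yellow_end (a point): centre of the yellow end face of the profile (its +y end), 10 mm above the underside
- bay: blue bay of three fences fixed to the bench, 30 mm high, 12 mm thick, no floor. Origin on the bench, middle of the back fence's inner face; x axis away from the robot through the back fence, y left along it, z up. Inside 250 mm wide (y -125 to +125 mm); side fences reach from the back fence to the mouth at x = -60 mm. In place the profile lies along y, its centre line at x = -10 mm
- post: steel post fixed upright on the bench before the right-hand part of the bay's mouth: 16 mm diameter, 55 mm high, black collar of 23 mm diameter 40 to 50 mm up; origin at the centre of its foot. It stands 66 to 76 mm in front of the back fence; the gap between it and the left side fence is shorter than the profile
- solder_reel: grey solder reel standing on its flange, 52 mm diameter, 40 mm high, right of the bay; origin at the centre of its underside; leave alone
- oil_bottle: small blue dropper bottle, 32 mm diameter, 71 mm high, right of the bay; origin at the centre of its underside; leave alone
- terminal_box: small white box, 30 x 58 x 16 mm, behind the bay's back fence; origin at the centre of its underside; leave alone
- driver_red: red screwdriver lying near the bench's front edge, 156 mm long, 11 mm thick; origin at its middle, underside; leave alone
- microscope: fixed bench microscope left of the work, on a flat grey base with a tall black head on a column; origin on the bench under the head. The head hangs 127 to 331 mm up and reaches 76 mm towards the robot and 45 mm to either side of the origin. The arm must pass in front of it or over it, not through it
- gear: grey moulded gear, 41 mm diameter, 15 mm high, right of the work; origin at the centre of its underside; leave alone

How it is judged:
On the way:
1. the red end is inside the bay, deeper than the post, while the yellow end is still outside the mouth (x of red_end in the frame of bay above -0.052 m and y of red_end in the frame of bay between -0.13 and 0.13 m and x of yellow_end in the frame of bay below -0.065 m), for 0.1 s.
At the end, for the whole second after the job is handed in: The profile lies still and flat on the bench between the side fences, both ends within 8 mm of touching the back fence (x of red_end in the frame of bay between -0.018 and 0 m and x of yellow_end in the frame of bay between -0.018 and 0 m and y of red_end in the frame of bay above -0.13 m and y of yellow_end in the frame of bay below 0.13 m and height (world z) of profile below 0.006 m and angle between profile's own z axis and vertical below 0.1 rad and linear speed of profile below 0.01 m/s).
It fails at once if the profile is lifted off the bench, tipped up or rolled over (height (world z) of profile above 0.008 m or angle between profile's own z axis and vertical above 0.15 rad).
It fails at once if another loose thing on the bench is disturbed (moved more than 15 mm) (distance of any of solder_reel, oil_bottle, terminal_box, driver_red, gear from where it was at the start of the episode above 0.015 m).
It also fails if it takes over 72 s, if anything falls off the work surface, if the arm or the gripper's body presses on something with over 40 N, if the wrist force passes 120 N, or if a joint passes its speed limit or range.

## Working session

There is one attempt and no reset: what is moved stays moved. The work goes in short steps, Python scripts to look and compute and a shell command to move; the robot and the scene stay as the last step left them, time stands still between calls to the robot, and variables do not carry over. Pictures are saved under pics/ and viewed, at most 10 in all, crops included, and the job is handed in when it is done.

```bash
mkdir -p pics; ls; cat > h.py <<'E'
import numpy as np, cv2
from workcell import readout, viewer, ticket
def cam(n):
    s=readout.observe(); c=viewer.camera(n)
    if 'mount' in c:
        T=np.eye(4);T[:3,:3]=s['orientation'];T[:3,3]=s['tool_pos'];T=T@np.array(c['mount']);c['R']=T[:3,:3];c['p']=T[:3,3]
    else:
        c['p']=np.array(c['xyz']);a=np.array(c['attitude']);c['R']=a
    return c
def ray(c,uv,z=0.):
    uv=np.atleast_2d(np.array(uv,float))
    d=np.c_[(uv[:,0]-c['cx'])/c['fx'],(uv[:,1]-c['cy'])/c['fy'],np.ones(len(uv))]@c['R'].T
    return c['p']+d*((z-c['p'][2])/d[:,2])[:,None]
E
python3 - <<'E'
from h import *
for n in('scene','top'):
    c=cam(n);cv2.imwrite(f'pics/{n}0.png',c['img'][...,::-1]);print(n,c['p'],c['R'].tolist(),c['fx'],c['cx'],c['cy'])
    for l in ['profile','bay','post','solder_reel','oil_bottle','terminal_box','driver_red','microscope','gear']:
        r=viewer.trace(n,l)
        print(l,[(round(x['score'],2),np.round(x['position']).tolist(),np.round(ray(c,x['position'])[0],3).tolist(),int(x['pixels'].sum())) for x in r[:2]])
s=readout.observe();print({k:np.round(v,3).tolist() for k,v in s.items()})
E
```

```text
pics
scene [-0.59487985 -0.71206883  0.6948281 ] [[0.45203617494942544, -0.41835450663870644, 0.7878088621691031], [-0.8919996055501146, -0.21199316153037764, 0.3992437891349032], [-1.5347059222514155e-05, -0.8831978296165812, -0.46900063275546655]] 456.38460655548835 322.017876437299 200.6387145041794
profile [(0.61, [309.0, 208.0], [0.51, -0.105, 0.0], 531)]
bay []
post [(0.54, [362.0, 202.0], [0.619, -0.24, 0.0], 106), (0.31, [402.0, 265.0], [0.351, -0.463, 0.0], 176)]
solder_reel [(0.65, [402.0, 213.0], [0.613, -0.377, 0.0], 312)]
oil_bottle [(0.47, [400.0, 196.0], [0.715, -0.338, 0.0], 138), (0.25, [404.0, 264.0], [0.357, -0.465, 0.0], 157)]
terminal_box []
driver_red []
microscope []
gear [(0.65, [402.0, 264.0], [0.353, -0.461, 0.0], 125)]
top [ 0.32311575 -0.1531299   1.00821196] [[0.001566823002682568, -0.9831407721621419, 0.18284355930167687], [-0.9996670719988732, -0.006248940167714292, -0.02503389518193152], [0.025754421501518375, -0.18274346187814183, -0.9828232480532367]] 375.8342329227729 320.6261287991777 199.63392100178143
profile [(0.64, [289.0, 205.0], [0.495, -0.09
[... 400 characters left out ...]
49)]
terminal_box [(0.64, [292.0, 203.0], [0.501, -0.102, 0.0], 669), (0.5, [323.0, 138.0], [0.686, -0.185, 0.0], 206)]
driver_red [(0.66, [348.0, 269.0], [0.326, -0.252, 0.0], 134)]
microscope []
gear [(0.67, [429.0, 262.0], [0.343, -0.468, 0.0], 163), (0.66, [325.0, 140.0], [0.682, -0.191, 0.0], 270)]
{'t': 1.0, 'joint_pos': [1.067, 0.276, -0.026, 1.268, -0.0, 1.467], 'dq': [0.003, 0.002, -0.0, -0.0, 0.001, -0.001], 'tau': [0.0, -44.55, 29.557, 0.001, -0.0, -0.0], 'tool_pos': [0.244, 0.575, 0.231], 'orientation': [[-0.921, 0.39, 0.0], [0.39, 0.921, 0.0], [-0.0, 0.0, -1.0]], 'ft_force': [-0.096, -0.721, -0.342], 'torque': [-0.021, -0.037, 0.003], 'finger_force': 0.0, 'gripper_width': 0.086}
```

```bash
python3 - <<'E'
import cv2
a=cv2.imread('pics/top0.png')[110:300,170:470]
cv2.imwrite('pics/top0c.png',cv2.resize(a,None,fx=2.66,fy=2.66,interpolation=cv2.INTER_CUBIC))
E
```

```text
(no output)
```

View pics/top0c.png

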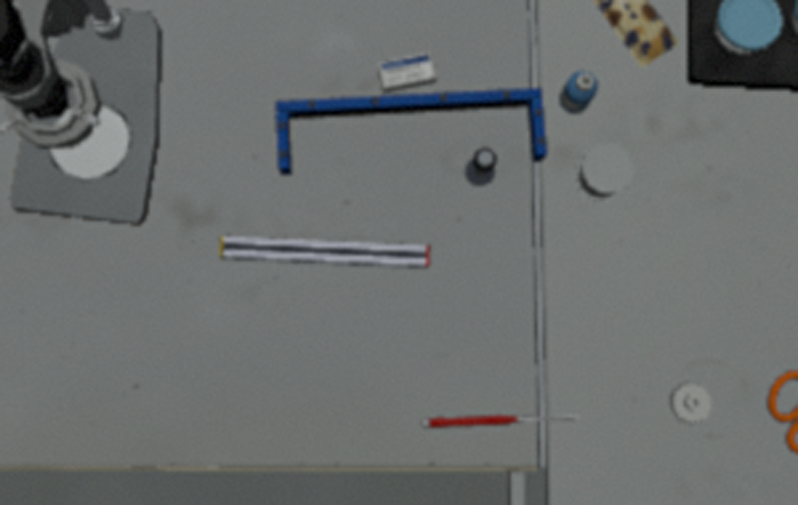

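View pics/scene0.png

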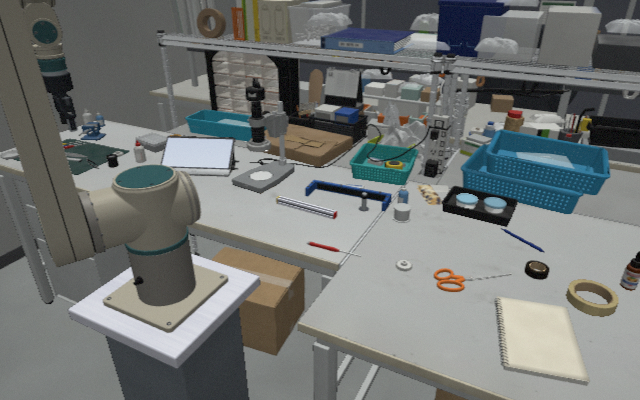

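The top view (crop ×2.66) shows the bay's back fence from (277,105) to (541,94) and the post top at (485,158). The profile runs from yellow (222,247) to red (429,256), and the loose items are well clear of it. Next I'll convert these pixels to positions.

```bash
cat >> h.py <<'E'
def prof(c):
    """fit the bay (blue) and profile from the top image"""
E
python3 - <<'E'
from h import *
c=cam('top')
f=lambda p,z:np.round(ray(c,[[170+p[0]/2.66,110+p[1]/2.66]],z)[0,:2],4)
for n,p,z in [('Lin',(290,113),.03),('Rin',(531,102),.03),('Lmouth in',(291,172),.03),('Rmouth in',(535,158),.03),('Lout',(277,102),.03),('Rout',(542,90),.03),('post',(485,158),.055),('yel',(222,247),.015),('red',(430,256),.015),('box',(407,70),.016),('bot',(583,82),.07),('reel',(610,166),.04),('drv',(428,422),.01),('mic',(100,150),.0),('micbase',(140,220),.01)]: print(n,f(p,z))
# refine blue
r=viewer.trace('top','bay')[0]['pixels']
P=ray(c,np.argwhere(r)[:,::-1],.03)
print(cv2.minAreaRect(P[:,:2].astype(np.float32)))
for l in ['post','profile']:
  for x in viewer.trace('top',l)[:2]:
    P=ray(c,np.argwhere(x['pixels'])[:,::-1],.02)[:,:2];print(l,x['score'],cv2.minAreaRect(P.astype(np.float32)))
E
```

```text
Lin [ 0.634  -0.0653]
Rin [ 0.6482 -0.3115]
Lmouth in [ 0.5723 -0.0677]
Rmouth in [ 0.5889 -0.3142]
Lout [ 0.6456 -0.0519]
Rout [ 0.6612 -0.3231]
post [ 0.5817 -0.2606]
yel [0.498  0.0011]
red [ 0.4901 -0.208 ]
box [ 0.6864 -0.1847]
bot [ 0.6561 -0.3571]
reel [ 0.5786 -0.388 ]
drv [ 0.3254 -0.2057]
mic [0.6018 0.1326]
micbase [0.5261 0.0855]
((0.620204508304596, -0.185647651553154), (0.07962692528963089, 0.27537843585014343), 4.199536323547363)
post 0.45 ((0.5812967419624329, -0.2580060362815857), (0.02725301869213581, 0.03941015154123306), 89.12954711914062)
profile 0.94 ((0.4941052496433258, -0.1009419858455658), (0.20535707473754883, 0.0233166366815567), 87.90902709960938)
```

```bash
cat >> h.py <<'E'
BO=np.array([.6425,-.187]);BY=np.radians(3.6)
BR=np.array([[np.cos(BY),-np.sin(BY)],[np.sin(BY),np.cos(BY)]])
w2b=lambda p:(np.atleast_2d(p)[:,:2]-BO)@BR
b2w=lambda p:np.atleast_2d(p)@BR.T+BO
def rel(pos,yaw,base=None):
    """offset/twist from the present pose to world pos, tool x at yaw deg"""
    s=readout.observe();R=np.array(s['orientation']);p=np.array(s['tool_pos']) if base is None else np.array(base)
    y0=np.degrees(np.arctan2(R[1,0],R[0,0]));d=(yaw-y0+180)%360-180
    return np.round(R.T@(np.array(pos)-p),4).tolist(),'rz',round(-np.radians(d),3)
E
python3 -c "
from h import *
print(rel((.43,-.185,.12),195)); print(w2b([[.498,.001],[.49,-.208],[.5815,-.2595]]))"
```

```text
([-0.4681, -0.6276, 0.1113], 'rz', np.float64(-0.663))
[[-0.13241024  0.19670226]
 [-0.15351768 -0.01138301]
 [-0.06543194 -0.06852672]]
```

```bash
python3 -m creep '[{"offset":[-0.02,-0.03,0],"twist":[0,0,0]},{"offset":[-0.04,-0.06,0],"twist":[0,0,0]},{"offset":[-0.06,-0.09,0],"twist":[0,0,0]},{"offset":[-0.08,-0.12,0],"twist":[0,0,0]},{"offset":[-0.10,-0.15,0],"twist":[0,0,0]},{"offset":[-0.125,-0.18,0],"twist":[0,0,0]},{"offset":[-0.15,-0.21,0],"twist":[0,0,0]},{"offset":[-0.175,-0.24,0],"twist":[0,0,0]},{"offset":[-0.20,-0.27,0],"twist":[0,0,0]},{"offset":[-0.22,-0.30,0],"twist":[0,0,0]}]' 0
python3 -m creep '[{"offset":[-0.03,-0.03,0.01],"twist":[0,0,0]},{"offset":[-0.05,-0.06,0.02],"twist":[0,0,-0.1]},{"offset":[-0.08,-0.1,0.03],"twist":[0,0,-0.2]},{"offset":[-0.10,-0.13,0.04],"twist":[0,0,-0.3]},{"offset":[-0.13,-0.16,0.05],"twist":[0,0,-0.4]},{"offset":[-0.15,-0.20,0.06],"twist":[0,0,-0.5]},{"offset":[-0.18,-0.23,0.07],"twist":[0,0,-0.6]},{"offset":[-0.21,-0.27,0.08],"twist":[0,0,-0.66]},{"offset":[-0.23,-0.30,0.09],"twist":[0,0,-0.66]},{"offset":[-0.25,-0.325,0.1],"twist":[0,0,-0.66]}]'
python3 - <<'E'
from h import *
print(rel((.435,-.185,.007),195))
c=cam('wrist');cv2.imwrite('pics/w1.png',c['img'][...,::-1])
c=cam('top');cv2.imwrite('pics/t1.png',c['img'][...,::-1])
E
```

```text
t: 2.03
tool_pos: [0.33, 0.2117, 0.2317]
orientation: [[-0.921, 0.39, 0.002], [0.39, 0.921, 0.0], [-0.001, 0.001, -1.0]]
ft_force: [0.5, 0.5, -0.7]
gripper_width: 0.0001
finger_force: 0.0
t: 2.87
tool_pos: [0.4217, -0.1399, 0.144]
orientation: [[-0.967, -0.256, 0.002], [-0.256, 0.967, -0.001], [-0.001, -0.001, -1.0]]
ft_force: [1.1, 0.7, 0.8]
gripper_width: -0.0003
finger_force: 0.0
([-0.0011, -0.0468, 0.1371], 'rz', np.float64(-0.003))
```

View pics/w1.png

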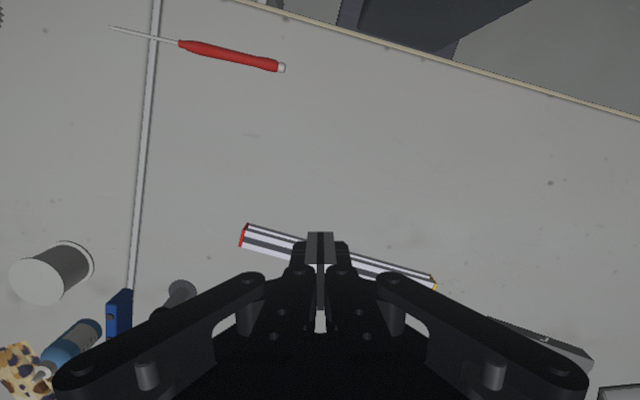

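The wrist view shows the red end at (243,237) and the yellow end at (436,283). The closed fingers are in front of the bar, as planned. I'll cross-check the red end, then descend.

```bash
python3 - <<'E'
from h import *
c=cam('wrist');print(ray(c,[[243,237],[436,285]],.012)); print(rel((.435,-.185,.007),195))
E
python3 -m creep '[{"offset":[0,-0.02,0.0],"twist":[0,0,0]},{"offset":[0,-0.047,0.0],"twist":[0,0,0]},{"offset":[0,-0.047,0.03],"twist":[0,0,0]},{"offset":[0,-0.047,0.06],"twist":[0,0,0]},{"offset":[0,-0.047,0.09],"twist":[0,0,0]},{"offset":[0,-0.047,0.11],"twist":[0,0,0]},{"offset":[0,-0.047,0.11],"twist":[0,0,0]},{"offset":[0,-0.047,0.11],"twist":[0,0,0]},{"offset":[0,-0.047,0.11],"twist":[0,0,0]},{"offset":[0,-0.047,0.11],"twist":[0,0,0]}]'
python3 - <<'E'
from h import *
print(rel((.435,-.185,.007),195))
E
```

```text
[[ 0.4924256  -0.20712308  0.012     ]
 [ 0.49563176  0.00422094  0.012     ]]
([-0.0018, -0.047, 0.1364], 'rz', np.float64(-0.008))
t: 3.85
tool_pos: [0.4351, -0.1836, 0.0359]
orientation: [[-0.966, -0.257, 0.003], [-0.257, 0.966, -0.002], [-0.003, -0.003, -1.0]]
ft_force: [0.6, -0.5, -0.2]
gripper_width: -0.0
finger_force: 0.0
([0.0006, -0.0013, 0.0289], 'rz', np.float64(-0.002))
```

```bash
python3 -m creep '[{"offset":[0,0,0.015],"twist":[0,0,0]},{"offset":[0,0,0.029],"twist":[0,0,0]},{"offset":[0,0,0.029],"twist":[0,0,0]},{"offset":[-0.01,-0.002,0.029],"twist":[0,0,0]},{"offset":[-0.02,-0.004,0.029],"twist":[0,0,0]},{"offset":[-0.026,-0.006,0.029],"twist":[0,0,0]},{"offset":[-0.032,-0.007,0.029],"twist":[0,0,0]},{"offset":[-0.038,-0.008,0.029],"twist":[0,0,0]},{"offset":[-0.044,-0.009,0.029],"twist":[0,0,0]},{"offset":[-0.05,-0.010,0.029],"twist":[0,0,0]}]'
python3 -m creep '[{"offset":[-0.004,0,0],"twist":[0,0,0]},{"offset":[-0.008,0,0],"twist":[0,0,0]},{"offset":[-0.012,0,0],"twist":[0,0,0]},{"offset":[-0.016,0,0],"twist":[0,0,0]},{"offset":[-0.020,0.0,0],"twist":[0,0,0]},{"offset":[-0.024,0.001,0],"twist":[0,0,0]},{"offset":[-0.028,0.002,0],"twist":[0,0,0]},{"offset":[-0.032,0.003,0],"twist":[0,0,0]},{"offset":[-0.036,0.004,0],"twist":[0,0,0]},{"offset":[-0.036,0.004,0],"twist":[0,0,0]}]'
cat >> h.py <<'E'
def ends(c,z=.012):
    """red and yellow end from the colours next to the profile's mask"""
    out={}
    r=viewer.trace(c['n'],'profile')
    if not r: return None
    for x in r[:2]:
        P=ray(c,np.argwhere(x['pixels'])[:,::-1],.015)[:,:2]
        print('mask',round(x['score'],2),[np.round(v,3) for v in cv2.minAreaRect(P.astype(np.float32))])
    h=cv2.cvtColor(c['img'],cv2.COLOR_RGB2HSV);m=cv2.dilate(r[0]['pixels'].astype(np.uint8),np.ones((9,9)))>0
    H,S,V=h[...,0],h[...,1],h[...,2]
    for k,q in (('red',((H<6)|(H>172))&(S>120)&(V>60)),('yel',(H>18)&(H<35)&(S>110)&(V>60))):
        a=np.argwhere(q&m)[:,::-1]
        if len(a)>1:
            p=ray(c,a.mean(0),z)[0]; out[k]=p[:2]; print(k,len(a),a.mean(0).round(1),p[:2].round(4),'bay',w2b(p)[0].round(4))
    if len(out)==2:
        d=out['red']-out['yel'];print('len',np.linalg.norm(d).round(4),'theta bay',np.degrees(np.arctan2(d[0],-d[1])).round(1)-3.6*-1)
    return out
def look(n,save=None):
    c=cam(n);c['n']=n
    if save: cv2.imwrite(save,c['img'][...,::-1])
    return c,ends(c)
E
python3 - <<'E'
from h import *
print(readout.observe()['tool_pos'])
look('top','pics/t2.png');look('wrist','pics/w2.png')
E
```

```text
t: 4.68
tool_pos: [0.4848, -0.1799, 0.005]
orientation: [[-0.967, -0.256, -0.0], [-0.256, 0.967, -0.0], [0.0, -0.0, -1.0]]
ft_force: [-1.3, 0.1, 0.8]
gripper_width: 0.0001
finger_force: 0.5
t: 5.52
tool_pos: [0.519, -0.1665, 0.005]
orientation: [[-0.966, -0.257, 0.001], [-0.257, 0.966, 0.0], [-0.001, 0.0, -1.0]]
ft_force: [0.4, 0.5, 1.0]
gripper_width: -0.0003
finger_force: 0.0
[ 0.51901126 -0.16646352  0.00498671]
mask 0.96 [array([ 0.515, -0.094]), array([0.033, 0.195]), np.float64(18.037)]
red 54 [272.3 273. ] [ 0.5348 -0.1888] bay [-0.1076  0.005 ]
```

```bash
sed -i "s/.round(1)-3.6\*-1)/.round(1)-3.6)/" h.py
python3 -m creep '[{"offset":[-0.004,0,0],"twist":[0,0,0]},{"offset":[-0.008,0.001,0],"twist":[0,0,0]},{"offset":[-0.012,0.002,0],"twist":[0,0,0]},{"offset":[-0.016,0.003,0],"twist":[0,0,0]},{"offset":[-0.020,0.004,0],"twist":[0,0,0]},{"offset":[-0.024,0.005,0],"twist":[0,0,0]},{"offset":[-0.028,0.006,0],"twist":[0,0,0]},{"offset":[-0.032,0.007,0],"twist":[0,0,0]},{"offset":[-0.032,0.007,0],"twist":[0,0,0]},{"offset":[-0.032,0.007,0],"twist":[0,0,0]}]'
python3 -m creep '[{"offset":[0.02,0,0],"twist":[0,0,0]},{"offset":[0.04,0,0],"twist":[0,0,0]},{"offset":[0.05,0,-0.03],"twist":[0,0,0]},{"offset":[0.06,0.01,-0.06],"twist":[0,0,0]},{"offset":[0.06,0.04,-0.09],"twist":[0,0,0]},{"offset":[0.06,0.08,-0.12],"twist":[0,0,0]},{"offset":[0.06,0.12,-0.12],"twist":[0,0,0]},{"offset":[0.06,0.15,-0.12],"twist":[0,0,0]},{"offset":[0.06,0.15,-0.12],"twist":[0,0,0]},{"offset":[0.06,0.15,-0.12],"twist":[0,0,0]}]'
python3 - <<'E'
from h import *
look('top','pics/t3.png');look('wrist','pics/w3.png')
E
```

```text
t: 6.55
tool_pos: [0.5476, -0.1517, 0.0049]
orientation: [[-0.966, -0.257, 0.0], [-0.257, 0.966, 0.0], [-0.0, 0.0, -1.0]]
ft_force: [-0.2, 0.5, 0.4]
gripper_width: -0.0
finger_force: 0.0
t: 7.38
tool_pos: [0.4499, -0.0208, 0.1252]
orientation: [[-0.966, -0.26, 0.0], [-0.26, 0.966, -0.0], [-0.0, -0.0, -1.0]]
ft_force: [0.6, -0.1, -0.3]
gripper_width: -0.0002
finger_force: 0.0
mask 0.78 [array([ 0.548, -0.111]), array([0.024, 0.133]), np.float64(31.626)]
mask 0.47 [array([ 0.584, -0.261]), array([0.029, 0.038]), np.float64(45.77)]
red 2 [316.5 172.5] [ 0.5838 -0.1671] bay [-0.0573  0.0235]
mask 0.88 [array([ 0.527, -0.079]), array([0.028, 0.214]), np.float64(31.454)]
red 55 [144.4 281.8] [ 0.5854 -0.1699] bay [-0.0559  0.0207]
yel 72 [348.2 225.6] [0.4749 0.0107] bay [-0.1548  0.2078]
len 0.2117 theta bay 27.9
```

```bash
python3 - <<'E'
from h import *
print(rel((.452,-.033,.005),207));print(rel((.4825,-.0118,.005),207))
E
```

```text
([0.0017, -0.0097, 0.1198], 'rz', np.float64(-0.213))
([-0.0332, 0.003, 0.1198], 'rz', np.float64(-0.213))
```

```bash
python3 -m creep '[{"offset":[0,-0.01,0.03],"twist":[0,0,-0.1]},{"offset":[0.002,-0.01,0.06],"twist":[0,0,-0.21]},{"offset":[0.002,-0.01,0.09],"twist":[0,0,-0.21]},{"offset":[0.002,-0.01,0.12],"twist":[0,0,-0.21]},{"offset":[0.002,-0.01,0.12],"twist":[0,0,-0.21]},{"offset":[-0.008,-0.006,0.12],"twist":[0,0,-0.21]},{"offset":[-0.015,-0.004,0.12],"twist":[0,0,-0.21]},{"offset":[-0.021,-0.002,0.12],"twist":[0,0,-0.21]},{"offset":[-0.027,0,0.12],"twist":[0,0,-0.21]},{"offset":[-0.033,0.003,0.12],"twist":[0,0,-0.21]}]'
python3 -m creep '[{"offset":[0,0,0],"twist":[0,0,0]},{"offset":[0.02,0,0],"twist":[0,0,0]},{"offset":[0.04,0,0],"twist":[0,0,0]},{"offset":[0.05,0,-0.03],"twist":[0,0,0]},{"offset":[0.05,0.02,-0.06],"twist":[0,0,0]},{"offset":[0.05,0.05,-0.09],"twist":[0,0,0]},{"offset":[0.05,0.07,-0.12],"twist":[0,0,0]},{"offset":[0.05,0.09,-0.12],"twist":[0,0,0]},{"offset":[0.05,0.09,-0.12],"twist":[0,0,0]},{"offset":[0.05,0.09,-0.12],"twist":[0,0,0]}]'
python3 - <<'E'
from h import *
look('top','pics/t4.png');look('wrist','pics/w4.png')
E
```

```text
t: 8.42
tool_pos: [0.4832, -0.0108, 0.0055]
orientation: [[-0.892, -0.452, 0.001], [-0.452, 0.892, -0.001], [-0.001, -0.001, -1.0]]
ft_force: [-0.2, -1.0, 1.0]
gripper_width: -0.0001
finger_force: 0.3
t: 9.25
tool_pos: [0.3964, 0.0473, 0.1254]
orientation: [[-0.891, -0.454, 0.001], [-0.454, 0.891, -0.0], [-0.001, -0.001, -1.0]]
ft_force: [0.1, -0.1, -0.5]
gripper_width: 0.0003
finger_force: 0.0
mask 0.55 [array([ 0.534, -0.073]), array([0.024, 0.21 ]), np.float64(23.927)]
red 3 [317.  175.3] [ 0.5758 -0.1685] bay [-0.0654  0.0226]
yel 8 [245.4 204.5] [0.4939 0.0229] bay [-0.1351  0.2189]
len 0.2082 theta bay 19.599999999999998
mask 0.75 [array([ 0.532, -0.074]), array([0.03 , 0.216]), np.float64(23.918)]
red 70 [ 36.3 257.6] [ 0.5792 -0.1714] bay [-0.0622  0.0195]
yel 88 [254.8 263.1] [0.4884 0.021 ] bay [-0.1408  0.2173]
len 0.2128 theta bay 21.7
```

```bash
python3 - <<'E'
from h import *
print(rel((.478,.052,.005),204))
u=np.array([.405,-.914]);y=np.array([.491,.022])
for d in (0,.055,.11): p=y+u*(d-.015);print(d,p,rel((*p,.005),204))
E
```

```text
([-0.0757, -0.0318, 0.119], 'rz', np.float64(0.049))
0 [0.484925 0.03571 ] ([-0.0745, -0.0494, 0.119], 'rz', np.float64(0.049))
0.055 [ 0.5072  -0.01456] ([-0.0717, -0.1043, 0.119], 'rz', np.float64(0.049))
0.11 [ 0.529475 -0.06483 ] ([-0.0689, -0.1592, 0.1189], 'rz', np.float64(0.049))
```

```bash
python3 -m creep '[{"offset":[0,0,0.03],"twist":[0,0,0.05]},{"offset":[0,0,0.07],"twist":[0,0,0.05]},{"offset":[0,0,0.11],"twist":[0,0,0.05]},{"offset":[-0.02,-0.005,0.119],"twist":[0,0,0.05]},{"offset":[-0.04,-0.01,0.119],"twist":[0,0,0.05]},{"offset":[-0.06,-0.02,0.119],"twist":[0,0,0.05]},{"offset":[-0.076,-0.032,0.119],"twist":[0,0,0.05]},{"offset":[-0.076,-0.036,0.119],"twist":[0,0,0.05]},{"offset":[-0.075,-0.044,0.119],"twist":[0,0,0.05]},{"offset":[-0.075,-0.048,0.119],"twist":[0,0,0.05]}]'
python3 -m creep '[{"offset":[0,-0.006,0],"twist":[0,0,0]},{"offset":[0,-0.012,0],"twist":[0,0,0]},{"offset":[0,-0.018,0],"twist":[0,0,0]},{"offset":[0,-0.024,0],"twist":[0,0,0]},{"offset":[0,-0.030,0],"twist":[0,0,0]},{"offset":[0,-0.036,0],"twist":[0,0,0]},{"offset":[0,-0.042,0],"twist":[0,0,0]},{"offset":[0,-0.048,0],"twist":[0,0,0]},{"offset":[0,-0.054,0],"twist":[0,0,0]},{"offset":[0,-0.056,0],"twist":[0,0,0]}]'
python3 - <<'E'
from h import *
look('top','pics/t5.png');look('wrist','pics/w5.png')
E
```

```text
t: 10.28
tool_pos: [0.4842, 0.0366, 0.005]
orientation: [[-0.914, -0.406, -0.003], [-0.406, 0.914, -0.0], [0.003, 0.001, -1.0]]
ft_force: [0.3, -0.4, 0.9]
gripper_width: -0.0002
finger_force: 0.0
t: 11.12
tool_pos: [0.5087, -0.0142, 0.006]
orientation: [[-0.914, -0.406, 0.001], [-0.406, 0.914, -0.0], [-0.001, -0.001, -1.0]]
ft_force: [-0.6, 1.7, -0.4]
gripper_width: 0.0001
finger_force: 0.4
mask 0.68 [array([ 0.559, -0.123]), array([0.024, 0.207]), np.float64(24.3)]
mask 0.35 [array([ 0.328, -0.25 ]), array([0.008, 0.089]), np.float64(0.103)]
red 2 [335.  166.5] [ 0.6012 -0.2178] bay [-0.0432 -0.0282]
mask 0.61 [array([ 0.545, -0.096]), array([0.029, 0.155]), np.float64(23.976)]
yel 186 [289.2 248.2] [ 0.5119 -0.0303] bay [-0.1205  0.1646]
```

View pics/w5.png

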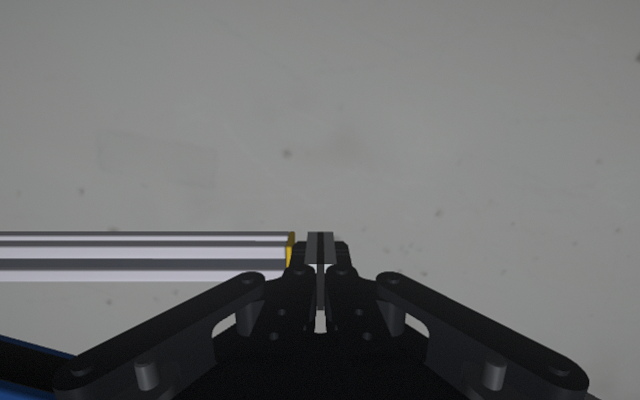

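The wrist view shows the yellow face (290,250) square against the fingertips and the bar aligned, so I'll carry on with the lengthwise push.

```bash
python3 -m creep '[{"offset":[0,-0.006,0],"twist":[0,0,0]},{"offset":[0,-0.012,0],"twist":[0,0,0]},{"offset":[0,-0.018,0],"twist":[0,0,0]},{"offset":[0,-0.024,0],"twist":[0,0,0]},{"offset":[0,-0.030,0],"twist":[0,0,0]},{"offset":[0,-0.036,0],"twist":[0,0,0]},{"offset":[0,-0.042,0],"twist":[0,0,0]},{"offset":[0,-0.048,0],"twist":[0,0,0]},{"offset":[0,-0.053,0],"twist":[0,0,0]},{"offset":[0,-0.056,0],"twist":[0,0,0]}]'
python3 -m creep '[{"offset":[0,0,0],"twist":[0,0,0]},{"offset":[0.0,0.01,0],"twist":[0,0,0]},{"offset":[0.0,0.02,0],"twist":[0,0,0]},{"offset":[0.03,0.02,0],"twist":[0,0,0]},{"offset":[0.06,0.02,0],"twist":[0,0,0]},{"offset":[0.07,0.02,-0.03],"twist":[0,0,0]},{"offset":[0.08,0.02,-0.06],"twist":[0,0,0]},{"offset":[0.08,0.02,-0.09],"twist":[0,0,0]},{"offset":[0.08,0.02,-0.12],"twist":[0,0,0]},{"offset":[0.08,0.02,-0.12],"twist":[0,0,0]}]'
python3 - <<'E'
from h import *
look('top','pics/t6.png');look('wrist','pics/w6.png')
E
```

```text
t: 12.15
tool_pos: [0.5312, -0.0653, 0.0059]
orientation: [[-0.914, -0.407, 0.0], [-0.407, 0.914, -0.0], [-0.0, -0.0, -1.0]]
ft_force: [0.1, 1.5, -0.5]
gripper_width: -0.0001
finger_force: 0.4
t: 12.98
tool_pos: [0.4532, -0.0791, 0.1317]
orientation: [[-0.913, -0.408, 0.01], [-0.408, 0.913, -0.003], [-0.008, -0.007, -1.0]]
ft_force: [0.5, 0.3, 0.8]
gripper_width: -0.0001
finger_force: 0.0
mask 0.65 [array([ 0.586, -0.181]), array([0.022, 0.187]), np.float64(24.192)]
mask 0.77 [array([ 0.579, -0.176]), array([0.032, 0.216]), np.float64(24.707)]
red 49 [ 72. 275.] [ 0.6314 -0.2719] bay [-0.0164 -0.084 ]
yel 52 [283.3 265.4] [ 0.5343 -0.0814] bay [-0.1014  0.1122]
len 0.2138 theta bay 23.4
```

View pics/w6.png

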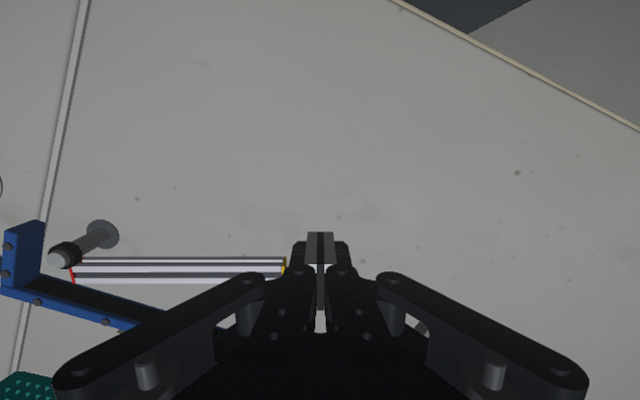

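The red end is tucked behind the post: red face at (72,275), post top at (60,258), yellow end at (284,265) still outside. I'll nudge it 12 mm further along its length for clearance to the left fence, then swing the yellow end in.

```bash
python3 -m creep '[{"offset":[0,0.005,0.03],"twist":[0,0,0]},{"offset":[0,0.005,0.06],"twist":[0,0,0]},{"offset":[-0.01,0.005,0.09],"twist":[0,0,0]},{"offset":[-0.03,0.005,0.12],"twist":[0,0,0]},{"offset":[-0.06,0.005,0.12],"twist":[0,0,0]},{"offset":[-0.08,0.005,0.12],"twist":[0,0,0]},{"offset":[-0.08,-0.005,0.12],"twist":[0,0,0]},{"offset":[-0.08,-0.015,0.12],"twist":[0,0,0]},{"offset":[-0.08,-0.021,0.12],"twist":[0,0,0]},{"offset":[-0.08,-0.026,0.12],"twist":[0,0,0]}]'
python3 -m creep '[{"offset":[0,-0.004,0],"twist":[0,0,0]},{"offset":[0,-0.007,0],"twist":[0,0,0]},{"offset":[0,-0.007,0],"twist":[0,0,0]},{"offset":[0,0.01,0],"twist":[0,0,0]},{"offset":[0.03,0.02,0],"twist":[0,0,0]},{"offset":[0.06,0.02,0],"twist":[0,0,0]},{"offset":[0.08,0.0,-0.03],"twist":[0,0,0]},{"offset":[0.08,-0.01,-0.06],"twist":[0,0,0]},{"offset":[0.08,-0.01,-0.10],"twist":[0,0,0]},{"offset":[0.08,-0.01,-0.10],"twist":[0,0,0]}]'
python3 - <<'E'
from h import *
look('top','pics/t7.png');look('wrist','pics/w7.png')
print(readout.observe()['tool_pos'])
E
```

```text
t: 14.02
tool_pos: [0.5314, -0.0704, 0.0048]
orientation: [[-0.914, -0.406, -0.003], [-0.406, 0.914, 0.001], [0.002, 0.002, -1.0]]
ft_force: [-0.4, 0.5, 0.2]
gripper_width: -0.0
finger_force: 0.4
t: 14.85
tool_pos: [0.4694, -0.1145, 0.1133]
orientation: [[-0.914, -0.406, 0.013], [-0.406, 0.914, -0.005], [-0.01, -0.01, -1.0]]
ft_force: [1.5, 0.2, 0.4]
gripper_width: 0.0001
finger_force: 0.0
mask 0.94 [array([ 0.604, -0.221]), array([0.026, 0.131]), np.float64(23.734)]
red 3 [357.3 156. ] [ 0.6318 -0.2798] bay [-0.0166 -0.0919]
mask 0.75 [array([ 0.59 , -0.198]), array([0.03 , 0.191]), np.float64(24.138)]
red 52 [ 83.6 287.9] [ 0.6389 -0.2822] bay [-0.0096 -0.0948]
[ 0.46338556 -0.11131725  0.10538088]
```

```bash
python3 - <<'E'
from h import *
for p in ((.523,-.132),(.5385,-.1255),(.5785,-.1075)): print(rel((*p,.005),194))
E
```

```text
([-0.0461, -0.0432, 0.1003], 'rz', np.float64(0.175))
([-0.0629, -0.0436, 0.1003], 'rz', np.float64(0.175))
([-0.1068, -0.0434, 0.1003], 'rz', np.float64(0.175))
```

```bash
python3 -m creep '[{"offset":[-0.015,-0.02,0],"twist":[0,0,0.1]},{"offset":[-0.03,-0.043,0.02],"twist":[0,0,0.17]},{"offset":[-0.046,-0.043,0.05],"twist":[0,0,0.17]},{"offset":[-0.046,-0.043,0.08],"twist":[0,0,0.17]},{"offset":[-0.046,-0.043,0.1],"twist":[0,0,0.17]},{"offset":[-0.046,-0.043,0.1],"twist":[0,0,0.17]},{"offset":[-0.054,-0.043,0.1],"twist":[0,0,0.17]},{"offset":[-0.061,-0.043,0.1],"twist":[0,0,0.17]},{"offset":[-0.067,-0.043,0.1],"twist":[0,0,0.17]},{"offset":[-0.073,-0.043,0.1],"twist":[0,0,0.17]}]'
python3 -m creep '[{"offset":[-0.004,0,0],"twist":[0,0,0]},{"offset":[-0.008,0,0],"twist":[0,0,0]},{"offset":[-0.012,0,0],"twist":[0,0,0]},{"offset":[-0.016,0,0],"twist":[0,0,0]},{"offset":[-0.020,0.001,0],"twist":[0,0,0]},{"offset":[-0.024,0.002,0],"twist":[0,0,0]},{"offset":[-0.028,0.003,0],"twist":[0,0,0]},{"offset":[-0.032,0.004,0],"twist":[0,0,0]},{"offset":[-0.032,0.004,0],"twist":[0,0,0]},{"offset":[-0.032,0.004,0],"twist":[0,0,0]}]'
python3 - <<'E'
from h import *
print(readout.observe()['tool_pos'])
look('top','pics/t8.png');look('wrist','pics/w8.png')
E
```

```text
t: 15.88
tool_pos: [0.549, -0.1207, 0.0061]
orientation: [[-0.969, -0.247, 0.0], [-0.247, 0.969, -0.0], [0.0, -0.0, -1.0]]
ft_force: [-0.8, 0.1, -0.3]
gripper_width: -0.0001
finger_force: 0.2
t: 16.72
tool_pos: [0.5789, -0.1092, 0.0059]
orientation: [[-0.969, -0.247, 0.001], [-0.247, 0.969, 0.0], [-0.001, 0.0, -1.0]]
ft_force: [-0.7, -1.0, 0.6]
gripper_width: -0.0003
finger_force: 0.0
[ 0.57888317 -0.10920019  0.00591025]
mask 0.75 [array([ 0.612, -0.225]), array([0.031, 0.113]), np.float64(0.541)]
red 3 [358. 160.] [ 0.6203 -0.2815] bay [-0.0281 -0.0929]
mask 0.76 [array([ 0.605, -0.174]), array([0.032, 0.193]), np.float64(5.694)]
red 3 [  1. 223.] [ 0.6011 -0.2696] bay [-0.0465 -0.0799]
yel 21 [374.1 275.6] [ 0.5835 -0.0789] bay [-0.0521  0.1116]
len 0.1915 theta bay 1.6999999999999997
```

View pics/w8.png

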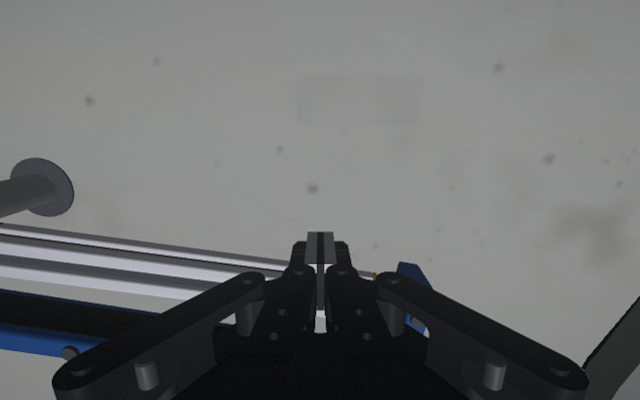

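The wrist view shows the bar inside the bay, almost parallel to the back fence, with its yellow end at (374,275) clear of the left fence at (400,270). I'll back off, open the fingers part way and push it home with both fingertips.

```bash
python3 - <<'E'
from h import *
for p in ((-.092,.083),(-.092,.015),(-.06,.015),(-.033,.015)): w=b2w(p)[0];print(w.round(4),rel((*w,.003),183.6))
E
```

```text
[ 0.5455 -0.1099] ([0.032, 0.0076, 0.0029], 'rz', np.float64(0.186))
[ 0.5497 -0.1778] ([0.0445, -0.0592, 0.0028], 'rz', np.float64(0.186))
[ 0.5817 -0.1758] ([0.0131, -0.0652, 0.0028], 'rz', np.float64(0.186))
[ 0.6086 -0.1741] ([-0.0134, -0.0702, 0.0028], 'rz', np.float64(0.186))
```

```bash
python3 -m creep '[{"offset":[0.015,0.003,0],"twist":[0,0,0]},{"offset":[0.032,0.005,0],"twist":[0,0,0.1]},{"offset":[0.038,-0.02,0.002],"twist":[0,0,0.186]},{"offset":[0.044,-0.04,0.002],"twist":[0,0,0.186]},{"offset":[0.044,-0.059,0.002],"twist":[0,0,0.186]},{"offset":[0.044,-0.059,0.002],"twist":[0,0,0.186]},{"offset":[0.044,-0.059,0.002],"twist":[0,0,0.186]},{"offset":[0.044,-0.059,0.002],"twist":[0,0,0.186]},{"offset":[0.038,-0.060,0.002],"twist":[0,0,0.186]},{"offset":[0.032,-0.061,0.002],"twist":[0,0,0.186]}]' 0.045
python3 -m creep '[{"offset":[-0.005,0,0],"twist":[0,0,0]},{"offset":[-0.01,0,0],"twist":[0,0,0]},{"offset":[-0.015,0,0],"twist":[0,0,0]},{"offset":[-0.020,0,0],"twist":[0,0,0]},{"offset":[-0.025,0,0],"twist":[0,0,0]},{"offset":[-0.03,0,0],"twist":[0,0,0]},{"offset":[-0.034,0,0],"twist":[0,0,0]},{"offset":[-0.038,0,0],"twist":[0,0,0]},{"offset":[-0.041,0,0],"twist":[0,0,0]},{"offset":[-0.041,0,0],"twist":[0,0,0]}]'
python3 - <<'E'
from h import *
s=readout.observe();print(s['tool_pos'],w2b(s['tool_pos']),s['ft_force'])
look('top','pics/t9.png');look('wrist','pics/w9.png')
E
```

```text
t: 17.75
tool_pos: [0.5622, -0.1753, 0.0037]
orientation: [[-0.998, -0.064, -0.001], [-0.064, 0.998, 0.001], [0.001, 0.001, -1.0]]
ft_force: [-0.6, 0.7, -0.6]
gripper_width: 0.0451
finger_force: 0.0
t: 18.58
tool_pos: [0.6043, -0.1739, 0.0039]
orientation: [[-0.998, -0.063, 0.001], [-0.063, 0.998, -0.0], [-0.001, -0.0, -1.0]]
ft_force: [-0.2, 0.3, -0.3]
gripper_width: 0.0451
finger_force: 0.0
[ 0.60431474 -0.17394116  0.00390474] [[-0.03728994  0.01543074]] [-0.20767675  0.31825057 -0.26338367]
mask 0.66 [array([ 0.629, -0.266]), array([0.03 , 0.026]), np.float64(89.354)]
red 3 [358. 155.] [ 0.6346 -0.2817] bay [-0.0138 -0.094 ]
mask 0.66 [array([ 0.622, -0.177]), array([0.032, 0.217]), np.float64(3.613)]
red 321 [112.6 291.5] [ 0.6317 -0.2836] bay [-0.0169 -0.0958]
yel 304 [513.  289.4] [ 0.617  -0.0711] bay [-0.0182  0.1173]
len 0.2131 theta bay 0.2999999999999998
```

View pics/w9.png

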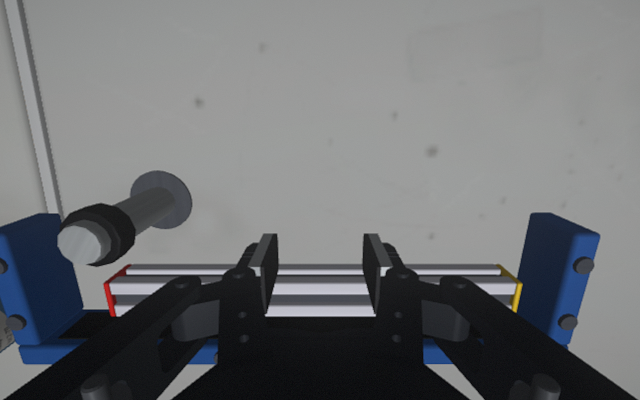

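The bar is parallel to the fence and centred, with red at (113,291) and yellow at (513,289) inside both side fences. A few mm remain, so I'll creep on and watch the force.

```bash
python3 -m creep '[{"offset":[-0.001,0,0],"twist":[0,0,0]},{"offset":[-0.002,0,0],"twist":[0,0,0]},{"offset":[-0.003,0,0],"twist":[0,0,0]},{"offset":[-0.004,0,0],"twist":[0,0,0]},{"offset":[-0.004,0,0],"twist":[0,0,0]},{"offset":[-0.005,0,0],"twist":[0,0,0]},{"offset":[-0.005,0,0],"twist":[0,0,0]},{"offset":[-0.005,0,0],"twist":[0,0,0]},{"offset":[-0.005,0,0],"twist":[0,0,0]},{"offset":[-0.005,0,0],"twist":[0,0,0]}]'; python3 -c "
from h import *
look('wrist')"
```

```text
t: 19.62
tool_pos: [0.6085, -0.1735, 0.0038]
orientation: [[-0.998, -0.063, 0.0], [-0.063, 0.998, 0.0], [-0.0, 0.0, -1.0]]
ft_force: [-0.9, -0.7, 0.0]
gripper_width: 0.0452
finger_force: 0.3
mask 0.62 [array([ 0.626, -0.177]), array([0.031, 0.217]), np.float64(3.607)]
red 328 [112.  290.9] [ 0.636  -0.2834] bay [-0.0126 -0.0958]
yel 312 [512.9 288.8] [ 0.6212 -0.0708] bay [-0.0139  0.1173]
len 0.2132 theta bay 0.3999999999999999
```

```bash
python3 -m creep '[{"offset":[-0.001,0,0],"twist":[0,0,0]},{"offset":[-0.001,0,0],"twist":[0,0,0]},{"offset":[-0.002,0,0],"twist":[0,0,0]},{"offset":[-0.002,0,0],"twist":[0,0,0]},{"offset":[-0.003,0,0],"twist":[0,0,0]},{"offset":[-0.003,0,0],"twist":[0,0,0]},{"offset":[-0.003,0,0],"twist":[0,0,0]},{"offset":[-0.003,0,0],"twist":[0,0,0]},{"offset":[-0.003,0,0],"twist":[0,0,0]},{"offset":[-0.003,0,0],"twist":[0,0,0]}]'; python3 -c "
from h import *
look('wrist')"
```

```text
t: 20.55
tool_pos: [0.6115, -0.1733, 0.0039]
orientation: [[-0.998, -0.063, 0.0], [-0.063, 0.998, 0.0], [-0.0, 0.0, -1.0]]
ft_force: [-0.0, 0.5, 0.4]
gripper_width: 0.045
finger_force: 0.2
mask 0.69 [array([ 0.629, -0.177]), array([0.031, 0.217]), np.float64(3.866)]
mask 0.51 [array([ 0.625, -0.189]), array([0.089, 0.309]), np.float64(3.719)]
red 324 [112.  290.9] [ 0.639  -0.2833] bay [-0.0095 -0.0959]
yel 306 [513. 289.] [ 0.6244 -0.0705] bay [-0.0107  0.1174]
len 0.2133 theta bay 0.2999999999999998
```

```bash
python3 -m creep '[{"offset":[-0.001,0,0],"twist":[0,0,0]},{"offset":[-0.001,0,0],"twist":[0,0,0]},{"offset":[-0.002,0,0],"twist":[0,0,0]},{"offset":[-0.002,0,0],"twist":[0,0,0]},{"offset":[-0.003,0,0],"twist":[0,0,0]},{"offset":[-0.003,0,0],"twist":[0,0,0]},{"offset":[-0.003,0,0],"twist":[0,0,0]},{"offset":[-0.003,0,0],"twist":[0,0,0]},{"offset":[-0.003,0,0],"twist":[0,0,0]},{"offset":[-0.003,0,0],"twist":[0,0,0]}]'; python3 -c "
from h import *
look('wrist')"
```

```text
t: 21.48
tool_pos: [0.6135, -0.1732, 0.0039]
orientation: [[-0.998, -0.063, -0.001], [-0.063, 0.998, -0.0], [0.001, -0.0, -1.0]]
ft_force: [-5.1, -0.9, 4.1]
gripper_width: 0.0447
finger_force: 2.6
mask 0.94 [array([ 0.631, -0.177]), array([0.031, 0.217]), np.float64(3.9)]
red 325 [111.8 291. ] [ 0.641  -0.2832] bay [-0.0075 -0.096 ]
yel 311 [513.2 289. ] [ 0.6264 -0.0704] bay [-0.0087  0.1174]
len 0.2134 theta bay 0.2999999999999998
```

Force is up to 5 N, so the profile is against the fence. Now I'll back off and rise.

```bash
python3 -m creep '[{"offset":[0.01,0,0],"twist":[0,0,0]},{"offset":[0.03,0,0],"twist":[0,0,0]},{"offset":[0.05,0,0],"twist":[0,0,0]},{"offset":[0.06,0,-0.03],"twist":[0,0,0]},{"offset":[0.09,0,-0.06],"twist":[0,0,0]},{"offset":[0.11,0,-0.09],"twist":[0,0,0]},{"offset":[0.13,0,-0.12],"twist":[0,0,0]},{"offset":[0.15,0,-0.12],"twist":[0,0,0]},{"offset":[0.15,0,-0.12],"twist":[0,0,0]},{"offset":[0.15,0,-0.12],"twist":[0,0,0]}]'; python3 -c "
from h import *
c,_=look('wrist','pics/w10.png')"
```

```text
t: 22.42
tool_pos: [0.4648, -0.1827, 0.1243]
orientation: [[-0.998, -0.062, 0.003], [-0.062, 0.998, -0.0], [-0.003, -0.0, -1.0]]
ft_force: [-0.0, -1.2, -0.6]
gripper_width: 0.0449
finger_force: 0.0
mask 0.6 [array([ 0.613, -0.173]), array([0.004, 0.028]), np.float64(3.578)]
```

View pics/w10.png

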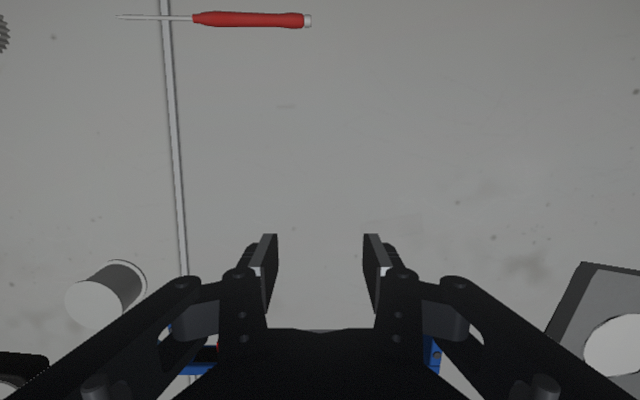

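The hand is clear, but it hides the bar in this view. I'll take one last look from the fixed cameras.

```bash
python3 - <<'E'
from h import *
a=cam('top')['img'][115:215,250:420];b=cam('scene')['img'][150:250,250:420]
cv2.imwrite('pics/f.png',cv2.resize(np.vstack([a,b])[...,::-1],None,fx=3,fy=3,interpolation=cv2.INTER_CUBIC))
E
```

```text
(no output)
```

View pics/f.png

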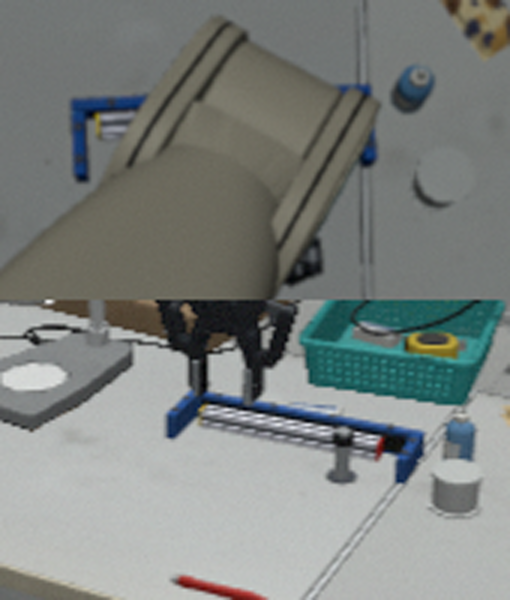

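The scene view shows the bar flush along the back fence, with yellow at (203,413) and red at (378,447). The bottle, reel and driver have not moved.

```bash
python3 -c "
from workcell import ticket
print(ticket.hand_in())"
```

```text
the job is handed in; nothing more can be done
None
```

The profile lies flush against the bay's back fence: I swung the red end in behind the post first, then pushed the yellow end in. The hand is clear and the job was handed in at about 23 s; the hand-in call returned no verdict.

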